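# Stack the battery tub and set the charging dial

## Task

The dock on the library desk charges battery tubs for the hand scanners. Set the loose tub on top of the tub already standing in the dock, with its four feet fully home in the four recesses of that tub's lid; put it down, do not drop it. Then turn the dock's dial clockwise, counting the clicks, to the fourth dot after the off bar and leave it clicked in there; do not knock over or shift anything else on the desk.

Things in the scene. Friction and masses are not known exactly. Their poses are not given: they have to be found in the camera images.
- loose_tub_center (a point): Centre of the loose tub, half-way up. Grey with a flat white lid, 116 mm long (its x), 56 wide (its y), 55 high with feet; flat upright sides; about 0.35 kg (0.25 to 0.5). Four square feet, 9 mm wide, 7 high, at x +-45, y +-16.5 mm; four square recesses in the lid at the same places, 13 mm wide, 6 deep. Stands upright on the desk. Either end may face either way.
- loose_tub: The loose battery tub, origin at the centre of its underside at the foot soles.
- docked_tub_center (a point): Centre, half-way up, of the identical tub in the dock (0.6 kg, loose, held by its feet in recesses of the dock); x along its length. Its lid top is 27.5 mm above this point. With the other tub fully home on it, that tub's centre is 49 mm straight above this one (feet on the recess floors, 1 mm gap between the tubs, 2 mm side play); unseated it stands 6 mm higher.
- docked_tub: The docked tub, origin at the centre of its underside at the foot soles.
- dock: Charging dock, white box fixed to the desk, 160 (its x) x 300 (its y) x 30 mm, origin under its centre. Docked tub at y = +78 mm, length along x, foot soles 32 mm up; dial axis at y = -85 mm. Around the dial, 36 mm from its axis: a radial bar (off) towards +y, then, clockwise seen from above, six black dots 30 degrees apart (third towards +x, sixth towards -y).
- dial_grip (a point): Point on the dial's upright axis at grip height, 60 mm above the desk; its x is the way the pointer looks. Black knob: round skirt of 44 mm diameter, top 42 mm above the desk; on it an upright bar grip 14 mm thick (y), from 20 mm behind the axis to 26 mm before it (+x, pointer end, white line on top), top 72 mm above the desk. Starts at off, first or second dot.
- dial (a joint): Dial angle (rad): 0 at the off bar, growing clockwise seen from above, 0.5236 a click: dots at 0.524, 1.047, 1.571, 2.094 (fourth), 2.618, 3.142. End stops at off and the sixth dot. A sprung detent pulls the released dial into the nearest position; about 0.1 N m takes it over a click.
- stamp: Bystander: wooden hand stamp 32 mm across, 68 mm high, standing between the loose tub and the dock. Origin under its centre.
- mouse: Bystander: black computer mouse 100 x 58 x 30 mm, near the robot on the loose tub's side. Origin under its centre.
- mug: Bystander: white mug 80 mm across, 95 mm high, at the far side. Origin under its centre.
- stapler: Bystander: black stapler 145 x 36 x 51 mm, near the robot on its left. Origin under its centre.
There are look-alikes about, which are no part of the job. Leave any yellow look-alike of the docked_tub alone.

How it is judged:
On the way, in this order (a step that is already met when the one before it is completed fails the run):
1. the loose tub stands released on the docked tub, all four feet in the recesses (x of loose_tub_center in the frame of docked_tub_center between -0.004 and 0.004 m and y of loose_tub_center in the frame of docked_tub_center between -0.004 and 0.004 m and z of loose_tub_center in the frame of docked_tub_center between 0.0465 and 0.0515 m and angle between the x axis of loose_tub_center and the x axis of docked_tub_center, either way round below 0.07 rad and contact force between the fingers and loose_tub below 0.1 N), for 0.3 s.
2. the dial is at the fourth dot (value of joint dial between 1.9644 and 2.2244 rad), for 0.2 s.
At the end, for the whole second after the job is handed in: Tub released and at rest on the docked tub, feet in the recesses (within 4 mm sideways, 2.5 mm in height, parallel within 0.07 rad); docked tub still home in the dock (4 and 2.5 mm); dial at rest at the fourth dot, joint 2.094 +- 0.13 rad (all of step 1 and all of step 2 and x of docked_tub_center in the frame of dock between -0.004 and 0.004 m and y of docked_tub_center in the frame of dock between 0.074 and 0.082 m and z of docked_tub_center in the frame of dock between 0.057 and 0.062 m and linear speed of each of loose_tub, docked_tub below 0.02 m/s and contact force between the fingers and dock below 0.1 N and velocity of joint dial between -0.05 and 0.05 rad/s); the robot touches nothing.
It fails at once if the loose tub is dropped (falls free faster than 0.5 m/s, about 13 mm) (linear speed of loose_tub above 0.5 m/s and contact force between loose_tub and the fingers below 0.05 N).
It fails at once if a bystander is shifted by more than 20 mm (distance of any of stamp, mouse, mug, stapler from where it was at the start of the episode above 0.02 m).
It also fails if it takes over 66 s, if anything falls off the work surface, if the arm or the gripper's body presses on something with over 40 N, if the wrist force passes 120 N, or if a joint passes its speed limit or range.

## Robot

A 7-joint arm with a two-finger parallel gripper is mounted at the origin on the work surface. World frame = base frame: x ahead of the robot, y to its left, z up, the work surface at z = 0. Lengths are in m, angles in rad, forces in N, time in s.
With the tool pointing down it reaches from about 0.375 to 0.925 m from the base axis. Payload 3.1 kg.
Tool frame: the origin (TCP) lies between the finger pads; the fingertips stand 19 mm ahead of it and the grasp point (between the pads) is the TCP; z points along the fingers, y is the line along which they close (so a half turn about z gives the same grasp; the last joint's range is limited). The gripper opens to 85 mm and grips with 20 to 120 N. Pads are 22 mm wide; open, the fingers measure 114 mm over their backs; the gripper's body (76 mm by 85 mm) begins 54 mm behind the grasp point. The pads swing forward as they close: fully open they stand 13 mm farther back than shut.
Start: joints at [-1.23, 0.383, 0.044, 1.598, -0.018, 1.161, -0.05], TCP at [0.276, 0.588, 0.25] pointing down, gripper open.
Joint ranges: [-2.61, 2.61], [-0.41, 2.15], [-1.48, 1.57], [0, 2.5], [-1.57, 4.71], [0.05, 1.97], [-2.85, 2.85]. Speed limits (rad/s): [2.79, 2.79, 3.14, 3.14, 3.14, 3.14, 3.14].

## Interface

Orientations are given as a unit quaternion [x, y, z, w].
In Python, from bench import move_ptp, movel, move_j, move_gripper, pause, inverse_kinematics, read_camera, camera_params, MotionError, sign_off, look_for, tip_of, read_time_s, read_qpos, read_joint_vel, read_effort, read_eef_pos, read_tcp_rot, read_ft_force, read_ft_torque, read_finger_gap, read_grasp_force gives the robot as it stands. Calls block until the motion is done:
- move_ptp(position, orientation): joint-space move of the TCP to a pose.
- movel(position, orientation=None, speed=0.15): straight line of the TCP; orientation=None keeps the orientation; speed is the mean speed in m/s.
- move_j(angles): joint-space move.
- move_gripper(opening, effort=None): finger opening in m; effort is the grip in N (None keeps the last); returns when the fingers have stopped.
- pause(seconds).
- inverse_kinematics(position, orientation): joint angles nearest the present ones, or None.
- read_camera(name): name is "scene" or "top"; returns the picture (420x560x3 uint8, red, green, blue); there is no depth.
- camera_params(name): a dict with "K" (3x3 intrinsics, pixels), "camera_from_world" (4x4, takes a point from world to camera coordinates). Camera axes: x right, y down, z forward; pixel columns grow to the right and rows downward; lengths in m; the calibration is good to about 2 mm. A picture is of the moment at which its call begins. camera_params takes no time and is no camera call.
A pose or a line that the arm cannot do raises MotionError and nothing moves.
- sign_off(): hands the job in; it is judged then, once.
Trained networks look in the newest picture that a camera, given by its name, has taken for a name from the list of things; names that differ only in an ending like _2 or _b are one class to them, and where a whole thing is asked for, a point or a joint stands for the part that bears it (a point fixed in the world has none). Each returns a list of dicts, best first, with "confidence" (0 to 1); they miss things now and then, are a little off and sometimes report something else, mostly with a low value. They report only what shows in the picture. A call takes as long as a camera call. They do not tell look-alikes from the thing itself.
- look_for(camera, name): "at" ([column, row] in pixels, amid what is visible of it).
- tip_of(camera, name): "at" ([column, row] in pixels: a listed point, or the origin of a listed thing).
Readings, each from a call of its own:
- read_time_s(): time.
- read_qpos(): joint angles.
- read_joint_vel(): joint speeds.
- read_effort(): joint torques, N m.
- read_eef_pos(): TCP position.
- read_tcp_rot(): TCP orientation.
- read_ft_force(): force on the tool from outside, world axes, zero at the start.
- read_ft_torque(): the same for the moment, N m.
- read_finger_gap(): finger opening in m.
- read_grasp_force(): force on a finger pad.
Only numpy, scipy, OpenCV 4.12 (cv2) and the standard library are available. Lean on these libraries where they do the work, as an engineer would, in place of code of your own. Each camera call takes 0.05 s, during which the arm holds its last target. There are 200 camera calls.

## Working session

There is one attempt and no reset: what is moved stays moved. The work goes in short steps, each a Python script; the robot and the scene stay as the last script left them, time stands still between calls to the robot, and variables do not carry over. Pictures are saved under pics/ and viewed, at most 10 in all, crops included, and the job is handed in when it is done.

```bash
mkdir -p pics; cat > h.py <<'E'
from bench import *
import numpy as np, cv2
def snap(cam,fn=None):
    im=read_camera(cam)
    if fn: cv2.imwrite('pics/'+fn,im[:,:,::-1])
    return im
def proj(cam,P):
    p=camera_params(cam);P=np.atleast_2d(P);T=np.array(p['camera_from_world'])
    c=P@T[:3,:3].T+T[:3,3];q=c@np.array(p['K']).T
    return q[:,:2]/q[:,2:]
def at_z(cam,uv,z):
    p=camera_params(cam);T=np.array(p['camera_from_world']);R=T[:3,:3];o=-R.T@T[:3,3]
    d=R.T@np.linalg.inv(np.array(p['K']))@np.array([uv[0],uv[1],1.])
    return o+d*(z-o[2])/d[2]
E
python3 - <<'E'
from h import *
a=snap('scene','s0.png');b=snap('top','t0.png')
for c in('scene','top'):
    T=np.array(camera_params(c)['camera_from_world']);print(c,(-T[:3,:3].T@T[:3,3]).round(3),np.array(camera_params(c)['K'])[0,0])
    for n,z in(('loose_tub_center',.0275),('docked_tub_center',.0595),('dial_grip',.06),('dock',0),('stamp',0),('mouse',0),('mug',0),('stapler',0)):
        for d in tip_of(c,n)[:3]: print(c,n,np.round(d['at']),round(d['confidence'],2),at_z(c,d['at'],z).round(3))
print(read_time_s(),read_tcp_rot())
E
```

```text
scene [ 1.283 -0.691  1.044] 496.97320984245283
scene loose_tub_center [322. 288.] 0.65 [ 0.781 -0.059  0.028]
scene loose_tub_center [202. 284.] 0.57 [ 0.558 -0.274  0.028]
scene docked_tub_center [278. 170.] 0.96 [0.38  0.167 0.06 ]
scene docked_tub_center [331. 193.] 0.6 [0.57  0.206 0.06 ]
scene docked_tub_center [357. 173.] 0.59 [0.562 0.338 0.06 ]
scene dock [320. 224.] 0.61 [0.597 0.13  0.   ]
scene stamp [252. 259.] 0.57 [ 0.561 -0.108  0.   ]
scene mouse [157. 256.] 0.77 [ 0.372 -0.294  0.   ]
scene mug [322. 288.] 0.56 [ 0.765 -0.042  0.   ]
scene stapler [310. 153.] 0.56 [0.334 0.366 0.   ]
top [0.335 0.027 1.258] 514.1329019801119
top loose_tub_center [398. 205.] 0.9 [ 0.563 -0.271  0.028]
top loose_tub_center [270. 183.] 0.6 [0.615 0.042 0.028]
top docked_tub_center [200. 196.] 0.91 [0.572 0.206 0.06 ]
top docked_tub_center [125. 214.] 0.87 [0.527 0.381 0.06 ]
top docked_tub_center [203. 285.] 0.62 [0.363 0.193 0.06 ]
top dial_grip [268. 181.] 0.74 [0.612 0.047 0.06 ]
top dock [237. 195.] 0.91 [0.588 0.124 0.   ]
top stamp [334. 208.] 0.59 [ 0.557 -0.119  0.   ]
top mug [303. 128.] 0.68 [ 0.765 -0.039  0.   ]
top mug [406. 288.] 0.61 [ 0.363 -0.29   0.   ]
top stapler [135. 303.] 0.61 [0.321 0.362 0.   ]
0.9 [ 2.17630987e-01  9.76031123e-01  1.27403283e-05 -2.33780391e-05]
```

View pics/t0.png

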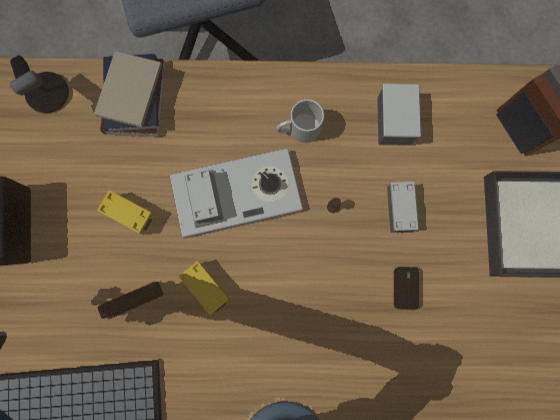

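View pics/s0.png

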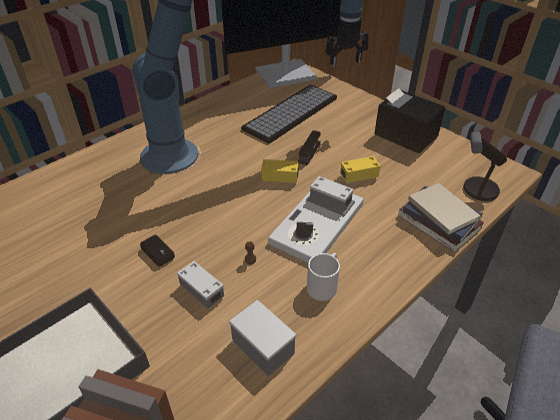

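Candidates in the top image:
- Grey/white tub standing on the desk at (403,206).
- Tub in the dock at (201,195).
- Yellow look-alikes at (125,212) and (204,287).
- Large white box at (399,112).

I choose (403,206) as the loose tub and (201,195) as the docked one. The dial is at (269,183), pointing up-left. Next I check the choice in a close crop.

```bash
python3 - <<'E'
import cv2,numpy as np
im=cv2.imread('pics/t0.png')
def c(x,y,w,h,s): return cv2.resize(im[y:y+h,x:x+w],None,fx=s,fy=s,interpolation=cv2.INTER_CUBIC)
a=c(165,145,140,95,5) # 700x475 
a=c(165,145,140,95,4) # 560x380
b=c(380,170,50,75,4)  # 200x300
o=np.zeros((380,770,3),np.uint8);o[:,:560]=a;o[:300,565:765]=b
cv2.imwrite('pics/c0.png',o)
E
```

```text
(no output)
```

View pics/c0.png

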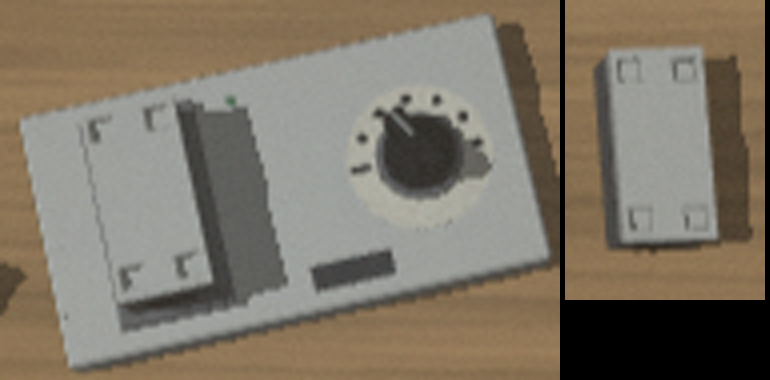

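The loose tub (white lid, four recesses) and the docked tub are confirmed. The pointer's white line looks towards the second dot. Next I fit poses from the corners.

```bash
cat >> h.py <<'E'
from scipy.optimize import least_squares
def fit(cam,pix,hx,hy,z,x0):
    # corners order: any cyc; matched to (+-hx,+-hy) in order (+,+),(+,-),(-,-),(-,+)
    L=np.array([[hx,hy],[hx,-hy],[-hx,-hy],[-hx,hy]])
    def P(s):
        c,n=np.cos(s[2]),np.sin(s[2]);return np.c_[L@np.array([[c,n],[-n,c]])+s[:2],np.full(4,z)]
    r=least_squares(lambda s:(proj(cam,P(s))-pix).ravel(),x0)
    return r.x,np.abs(r.fun).max()
E
python3 - <<'E'
from h import *
o=np.array([165,145]);off=-.375/1
f=lambda L,o:np.array(L)/4.+o-.375
dock=f([(22,120),(490,15),(550,262),(70,368)],o)
print('dock',fit('top',dock,.08,.15,.03,[.59,.12,.2]))
lid=f([(82,124),(178,101),(212,284),(119,304)],o)
print('docked',fit('top',lid,.058,.028,.087,[.57,.2,.2]))
loose=f([(609,49),(702,48),(717,240),(620,242)],np.array([380-565/4,170]))
l,e=fit('top',loose,.058,.028,.055,[.56,-.27,0]);print('loose',l,e)
d,_=fit('top',dock,.08,.15,.03,[.59,.12,.2])
R=lambda a:np.array([[np.cos(a),-np.sin(a)],[np.sin(a),np.cos(a)]])
tub=d[:2]+R(d[2])@[0,.078];dial=d[:2]+R(d[2])@[0,-.085];print('tub',tub,'dial',dial)
for k in range(0,7):
    a=d[2]+np.pi/2-k*np.pi/6;p=dial+.036*np.array([np.cos(a),np.sin(a)])
    print(k,((proj('top',[*p,.031])-o+.375)*4).round(0))
# grasp feasibility
for p,yaw in((l[:2],l[2]),(tub,d[2])):
    for q in(0,np.pi):
        a=yaw+q; qu=[np.cos(a/2),np.sin(a/2),0,0]
        for z in(.04,.1,.2): 
            j=inverse_kinematics([*p,z],qu);print(q,z,None if j is None else np.round(j,2))
for a in(d[2]+np.pi/2-k*np.pi/6 for k in(2,3,4,4.5)):
  for q in(0,np.pi):
    b=a+q;j=inverse_kinematics([*dial,.06],[np.cos(b/2),np.sin(b/2),0,0]);print('dial',round(b,2),None if j is None else np.round(j,2))
E
```

```text
dock (array([0.58962495, 0.12510816, 0.2359096 ]), np.float64(1.223032897784634))
docked (array([0.56921493, 0.19944326, 0.22881127]), np.float64(1.6454948816214596))
loose [ 0.55618688 -0.27804052  0.03322963] 0.33143205000015996
tub [0.5713942  0.20094773] dial [0.60949178 0.04246248]
0 [[363. 172.]]
1 [[364. 142.]]
2 [[380. 117.]]
3 [[407. 103.]]
4 [[437. 104.]]
5 [[463. 120.]]
6 [[478. 146.]]
0 0.04 [-0.2   0.74  0.79  1.83 -0.68  0.87 -0.61]
0 0.1 [-0.24  0.66  0.85  1.81 -0.6   0.95 -0.67]
0 0.2 [-0.28  0.51  0.89  1.75 -0.44  1.1  -0.78]
3.141592653589793 0.04 [-0.04  0.66  0.56  1.82 -0.47  0.8   2.36]
3.141592653589793 0.1 [-0.13  0.59  0.69  1.8  -0.46  0.91  2.37]
3.141592653589793 0.2 [-0.26  0.5   0.86  1.75 -0.42  1.09  2.34]
0 0.04 [-0.82  0.62  0.52  1.86 -0.42  0.78 -1.41]
0 0.1 [-0.85  0.53  0.56  1.84 -0.36  0.87 -1.45]
0 0.2 [-0.89  0.4   0.61  1.78 -0.26  1.05 -1.53]
3.141592653589793 0.04 [-0.52  0.56  0.14  1.84 -0.11  0.74  1.49]
3.141592653589793 0.1 [-0.54  0.47  0.17  1.83 -0.1   0.85  1.48]
3.141592653589793 0.2 [-0.58  0.35  0.21  1.76 -0.08  1.03  1.47]
dial 0.76 [-0.67  0.64  0.68  1.85 -0.53  0.84 -0.53]
dial 3.9 [-0.29  0.54  0.19  1.83 -0.14  0.78  2.3 ]
dial 0.24 [-0.61  0.62  0.6   1.84 -0.46  0.83 -1.11]
dial 3.38 [-0.35  0.55  0.27  1.83 -0.19  0.79  1.82]
dial -0.29 [-0.65  0.63  0.66  1.84 -0.51  0.84 -1.6 ]
dial 2.85 [-0.44  0.56  0.38  1.83 -0.28  0.79  1.37]
dial -0.55 [-1.03  1.16  1.36  1.86 -1.22  1.27 -1.39]
dial 2.59 [-0.48  0.57  0.43  1.84 -0.32  0.8   1.14]
```

```bash
cat >> h.py <<'E'
def Q(a): return [float(np.cos(a/2)),float(np.sin(a/2)),0.,0.]
def state(*t): print(*t,'t',read_time_s(),'p',np.round(read_eef_pos(),4),'q',np.round(read_tcp_rot(),3),'gap',round(read_finger_gap(),4),'gf',np.round(read_grasp_force(),1),'F',np.round(read_ft_force(),1))
E
python3 - <<'E'
from h import *
q=Q(.033+np.pi)
move_ptp([.558,-.275,.2],q);state()
movel([.558,-.275,.043],q,.12);state()
move_gripper(.03,45);state()
movel([.558,-.275,.2],q,.12);state()
move_ptp([.571,.200,.2],Q(.234+np.pi));state()
snap('top','t1.png');snap('scene','s1.png')
E
```

```text
t 4.0833 p [ 0.5587 -0.2738  0.1999] q [-0.017  1.     0.     0.   ] gap 0.0854 gf 0.0 F [-0.3 -0.2  0.2]
t 5.5417 p [ 0.5588 -0.2755  0.044 ] q [-0.016  1.    -0.     0.001] gap 0.0853 gf 0.0 F [-0.2 -0.3  1.2]
t 5.925 p [ 0.5588 -0.2762  0.0442] q [-0.016  1.    -0.001  0.001] gap 0.0551 gf 49.4 F [-0.2 -0.1  5.1]
t 7.3833 p [ 0.5574 -0.2745  0.1989] q [-0.017  1.     0.    -0.001] gap 0.0554 gf 48.7 F [-1.  -0.4 -3.5]
t 9.1167 p [0.5717 0.1974 0.2002] q [-0.115  0.993 -0.001  0.   ] gap 0.0555 gf 48.5 F [-0.   0.6 -4.2]
```

```bash
python3 - <<'E'
from h import *
movel([.571,.200,.15],Q(.234+np.pi),.1);pause(.5);state()
a=snap('top');b=snap('scene')
p=read_eef_pos()
x0,y0=130,130
A=cv2.resize(a[150:240,155:245],None,fx=4,fy=4,interpolation=cv2.INTER_CUBIC)
B=cv2.resize(b[130:230,290:390],None,fx=4.3,fy=4.3,interpolation=cv2.INTER_CUBIC)
o=np.zeros((430,790,3),np.uint8);o[:360,:360]=A;o[:,360:]=B
cv2.imwrite('pics/c1.png',o[:,:,::-1]);cv2.imwrite('pics/s2.png',b[:,:,::-1]);cv2.imwrite('pics/t2.png',a[:,:,::-1])
E
```

```text
t 10.3667 p [0.5711 0.2001 0.1502] q [-0.117  0.993  0.     0.   ] gap 0.0554 gf 48.5 F [-0.1  0.  -4. ]
```

View pics/c1.png

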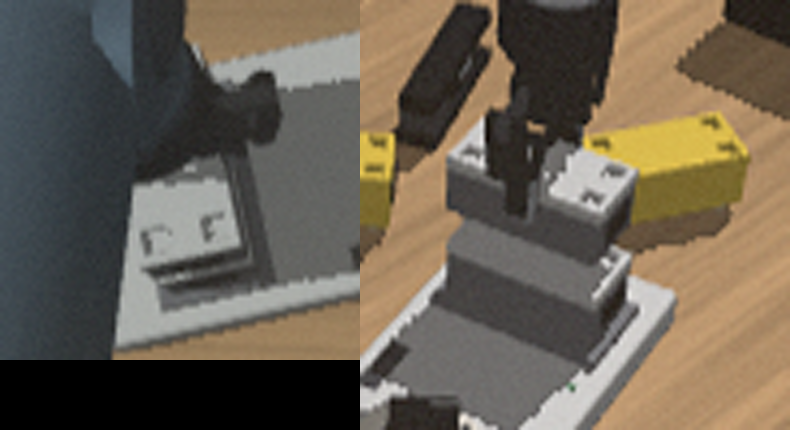

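The tub is held parallel above the docked one. I overlay the model outlines to measure the relative offset.

```bash
python3 - <<'E'
from h import *
def box(x,y,a,zb,zt):
    L=np.array([[1,1],[1,-1],[-1,-1],[-1,1]])*[.058,.028]
    c,s=np.cos(a),np.sin(a);X=L@np.array([[c,s],[-s,c]])+[x,y]
    return [np.c_[X,np.full(4,zt)],np.c_[X,np.full(4,zb)]]
def rec(x,y,a,z):
    out=[]
    c,s=np.cos(a),np.sin(a)
    for i in(-1,1):
        for j in(-1,1):
            L=np.array([[1,1],[1,-1],[-1,-1],[-1,1]])*.0065+[i*.045,j*.0165]
            out.append(np.c_[L@np.array([[c,s],[-s,c]])+[x,y],np.full(4,z)])
    return out
def panel(fn,cam,x0,y0,w,h,s,polys):
    im=cv2.imread('pics/'+fn)[y0:y0+h,x0:x0+w];im=cv2.resize(im,None,fx=s,fy=s,interpolation=cv2.INTER_CUBIC);im=cv2.convertScaleAbs(im,alpha=1.3)
    for P in polys:
        u=((proj(cam,P)-[x0,y0]+.5)*s-.5).round().astype(int);cv2.polylines(im,[u.reshape(-1,1,2)],True,(0,0,255),1)
    return im
D=(.571,.201,.234)
dk=box(*D,.039,.087)+rec(*D,.087)
H=(.5711,.2001,.2346);z=.1502-.0442
hd=box(*H,z+.007,z+.055)+rec(*H,z+.055)
o=np.zeros((600,800,3),np.uint8)
def put(i,r,c):o[r:r+i.shape[0],c:c+i.shape[1]]=i
put(panel('s0.png','scene',303,168,57,50,7,dk),0,0)
put(panel('s2.png','scene',303,150,57,43,7,hd),0,400)
put(panel('t0.png','top',180,160,45,65,4,dk),350,0) if 0 else put(panel('t0.png','top',180,163,45,62,4,dk),352,0)
put(panel('t2.png','top',180,163,45,62,4,hd),352,200)
put(panel('s2.png','scene',303,160,57,42,7,dk),306,400)
cv2.imwrite('pics/c2.png',o)
E
```

```text
(no output)
```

View pics/c2.png

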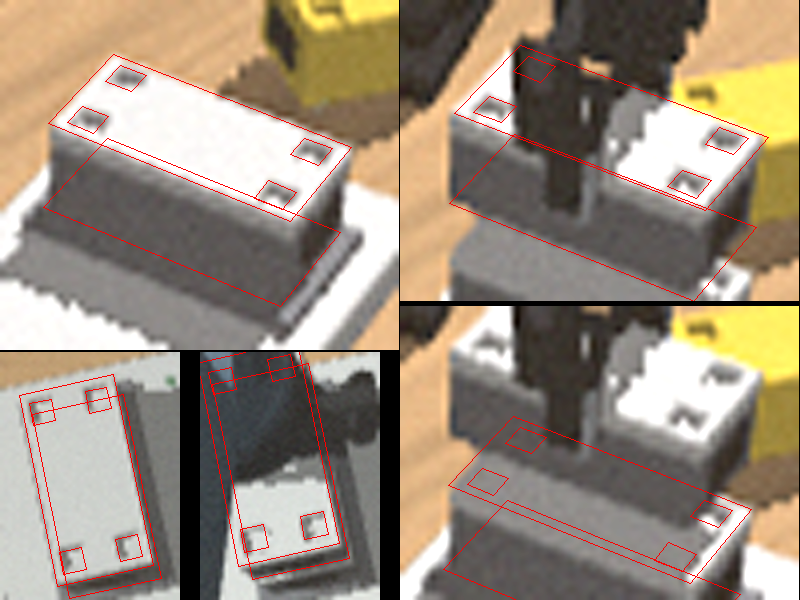

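```bash
python3 - <<'E'
from h import *
D=(.571,.201,.234);H=(.5711,.2001,.2346)
def rect(fn,cam,S,z):
    im=cv2.imread('pics/'+fn,0).astype(np.float32)
    L=np.array([[1,1],[1,-1],[-1,-1],[-1,1]])*[.07,.04];c,s=np.cos(S[2]),np.sin(S[2])
    u=proj(cam,np.c_[L@np.array([[c,s],[-s,c]])+S[:2],np.full(4,z)]).astype(np.float32)
    d=np.array([(a[0]*2000+140,a[1]*2000+80) for a in L],np.float32)  # col=x,row=y, 2px/mm
    return cv2.warpPerspective(im,cv2.getPerspectiveTransform(u,d),(281,161),flags=cv2.INTER_CUBIC)
for cam,f0,f1,sl in(('scene','s0.png','s2.png',(196,248)),('top','t0.png','t2.png',(28,84))):
    a=rect(f0,cam,D,.087);b=rect(f1,cam,H,.1502-.0442+.055)
    for r0,r1 in((30,130),(34,126)):
        t=b[r0:r1,sl[0]:sl[1]];m=cv2.matchTemplate(a[r0-16:r1+16,sl[0]-16:sl[1]+16],t,cv2.TM_CCOEFF_NORMED)
        _,v,_,loc=cv2.minMaxLoc(m);print(cam,'docked-held offset from hypothesis mm (x,y):',(loc[0]-16)/2,(loc[1]-16)/2,round(v,3))
    cv2.imwrite('pics/r_'+cam+'.png',np.vstack([a,b]))
r=np.hstack([cv2.imread('pics/r_scene.png'),cv2.imread('pics/r_top.png')]);cv2.imwrite('pics/r.png',r)
E
```

```text
scene docked-held offset from hypothesis mm (x,y): 2.5 0.5 0.944
scene docked-held offset from hypothesis mm (x,y): 2.5 0.5 0.944
top docked-held offset from hypothesis mm (x,y): 3.0 0.0 0.931
top docked-held offset from hypothesis mm (x,y): 3.0 0.0 0.93[ WARN:0@0.072] global loadsave.cpp:1063 imwrite_ Unsupported depth image for selected encoder is fallbacked to CV_8U.
```

View pics/r.png

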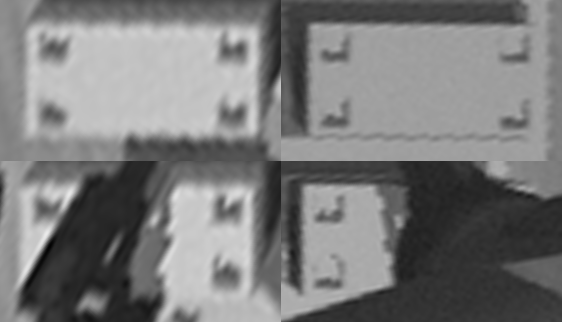

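The rectified lids agree in both cameras: a correction of about +2.7 mm along the tub, 0.3 mm across, and no yaw. I correct and lower while watching the force.

```bash
python3 - <<'E'
from h import *
q=Q(.234+np.pi);x,y=.5736,.2019
movel([x,y,.15],q,.03);pause(.3);state()
for z in(.137,.134,.132,.130,.128,.1265,.1255):
    movel([x,y,z],q,.03);pause(.1);state(z)
    if read_ft_force()[2]>6: break
E
```

```text
t 11.025 p [0.5736 0.2018 0.15  ] q [-0.117  0.993 -0.    -0.   ] gap 0.055 gf 48.5 F [-0.8  0.  -3.2]
0.137 t 11.7083 p [0.5738 0.2019 0.1372] q [-0.117  0.993  0.     0.   ] gap 0.0553 gf 48.5 F [ 1.3  1.  -4.4]
0.134 t 12.0583 p [0.5736 0.2019 0.134 ] q [-0.117  0.993 -0.    -0.   ] gap 0.0551 gf 48.5 F [ 0.7 -0.2 -3.5]
0.132 t 12.4083 p [0.5736 0.2019 0.132 ] q [-0.117  0.993 -0.    -0.   ] gap 0.0554 gf 48.5 F [ 0.3  0.5 -3.7]
0.13 t 12.7583 p [0.5736 0.2019 0.13  ] q [-0.117  0.993 -0.    -0.   ] gap 0.0553 gf 48.5 F [-0.1  0.6 -3.3]
0.128 t 13.1083 p [0.5736 0.2019 0.128 ] q [-0.117  0.993 -0.    -0.   ] gap 0.0553 gf 48.5 F [ 0.2  0.8 -3.4]
0.1265 t 13.4583 p [0.5736 0.2019 0.1265] q [-0.117  0.993 -0.    -0.   ] gap 0.0559 gf 48.5 F [ 0.  -1.3 -4. ]
0.1255 t 13.8083 p [0.5736 0.2019 0.1255] q [-0.117  0.993 -0.    -0.   ] gap 0.0551 gf 48.5 F [-0.4  1.1 -3.4]
```

It passed the unseated height (0.131) with no contact force, so the feet are in the recesses. I continue to contact, release and retreat.

```bash
python3 - <<'E'
from h import *
q=Q(.234+np.pi);x,y=.5736,.2019
for z in(.125,.1245,.124,.1235,.123):
    movel([x,y,z],q,.03);pause(.1);F=read_ft_force()[2];state(z)
    if F>1: break
move_gripper(.085);pause(.2);state('open')
movel([x,y,.25],q,.15);state()
a=snap('top','t3.png');b=snap('scene','s3.png')
move_ptp([.55,-.02,.25],Q(np.pi));state()
a=snap('top','t4.png');b=snap('scene','s4.png')
B=cv2.resize(b[140:260,260:380],None,fx=4,fy=4,interpolation=cv2.INTER_CUBIC);A=cv2.resize(a[140:240,165:243],None,fx=4,fy=4,interpolation=cv2.INTER_CUBIC)
o=np.zeros((480,800,3),np.uint8);o[:,:480]=B;o[:400,485:797]=A
cv2.imwrite('pics/c3.png',o[:,:,::-1])
E
```

```text
0.125 t 14.1583 p [0.5737 0.2019 0.1252] q [-0.117  0.993  0.     0.   ] gap 0.0552 gf 48.8 F [-1.6 -0.  -0.4]
0.1245 t 14.5083 p [0.5738 0.2019 0.1252] q [-0.117  0.993  0.     0.   ] gap 0.0553 gf 49.5 F [-4.6 -0.7  4.2]
open t 15.1167 p [0.5737 0.2019 0.1244] q [-0.117  0.993 -0.     0.   ] gap 0.0853 gf 0.0 F [-0.3  0.5  0.1]
t 16.1 p [0.5727 0.2019 0.2489] q [-0.117  0.993 -0.    -0.001] gap 0.0849 gf 0.0 F [-0.6 -0.7  0.2]
t 17.0917 p [ 0.5506 -0.0172  0.2498] q [-0.002  1.     0.001  0.   ] gap 0.0853 gf 0.0 F [ 1.3  0.3 -0.1]
```

View pics/c3.png

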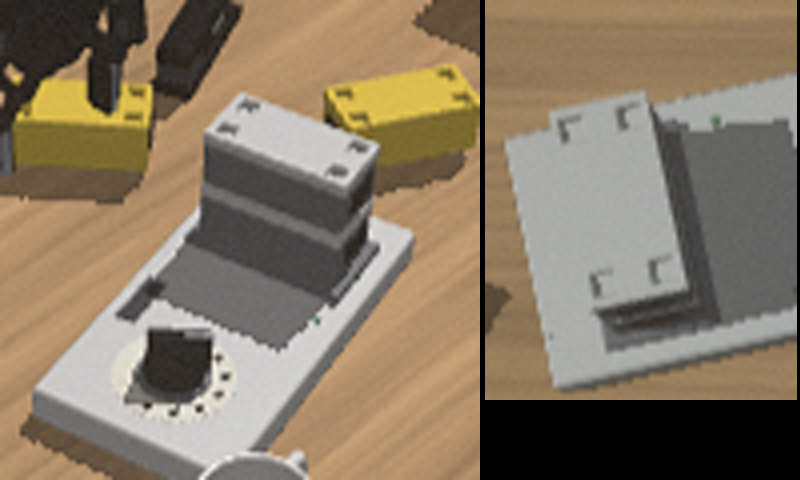

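The tub is fully home: contact came at the predicted 0.1252, and it is parallel to and flush with the lower tub. The dial's pointer is at the second dot, so two more clicks clockwise are needed.

```bash
python3 - <<'E'
from h import *
x,y=.6115,.0434;h=.234+np.pi/2-np.pi/3+np.pi
move_ptp([x,y,.25],Q(h));move_gripper(.06)
movel([x,y,.066],Q(h),.12);pause(.2);state()
move_gripper(.005,30);state('grip')
for a in np.linspace(0,np.pi/3,13)[1:]:
    movel([x,y,.066],Q(h-a),.03)
    print(round(a,3),read_time_s(),np.round(read_eef_pos(),4),2*np.arctan2(*np.array(read_tcp_rot())[[1,0]])%(2*np.pi)-h,np.round(read_ft_torque(),2),np.round(read_ft_force(),1))
pause(.3);state('end')
E
```

```text
t 20.1083 p [0.6119 0.0435 0.0665] q [-0.37   0.929 -0.     0.001] gap 0.0601 gf 0.0 F [ 0.5 -0.3  0.7]
grip t 20.5833 p [0.6118 0.0431 0.0662] q [-0.37   0.929 -0.     0.   ] gap 0.0135 gf 32.7 F [ 0.4 -1.   0.9]
0.087 20.8333 [0.6118 0.0431 0.0662] -0.08512554223927982 [-0.07 -0.06  0.1 ] [ 0.3 -0.1  1. ]
0.175 21.0833 [0.6117 0.0432 0.0662] -0.17169541560574597 [-0.07 -0.02  0.04] [ 0.6 -1.7  1. ]
0.262 21.3333 [0.6117 0.0431 0.0662] -0.25874744636730806 [-0.11  0.02 -0.05] [ 1.2 -1.5  1.9]
0.349 21.5833 [0.6117 0.0432 0.0662] -0.345999588413783 [-0.16 -0.04 -0.1 ] [ 1.2 -1.   1.8]
0.436 21.8333 [0.6117 0.0432 0.0661] -0.43284397720035583 [-0.15 -0.06 -0.1 ] [-0.1 -0.8  3.5]
0.524 22.0833 [0.6117 0.0432 0.0661] -0.5196810155959248 [-0.25 -0.11 -0.04] [ 0.8 -1.9  2.3]
0.611 22.3333 [0.6117 0.0433 0.0662] -0.6069184222683424 [-0.25 -0.16  0.07] [ 0.8 -1.6  3. ]
0.698 22.5833 [0.6117 0.0433 0.0661] -0.6945489520338901 [-0.32 -0.12  0.01] [ 1.2 -2.1  2.6]
0.785 22.8333 [0.6117 0.0432 0.0662] -0.7818669669444285 [-0.3  -0.15 -0.07] [ 1.5 -1.9  2.3]
0.873 23.0833 [0.6117 0.0433 0.0661] -0.8692636804866463 [-0.31 -0.21 -0.11] [ 0.7 -1.3  4.4]
0.96 23.3333 [0.6117 0.0433 0.0661] -0.9563890746183068 [-0.35 -0.07 -0.07] [ 1.7 -1.5  5.3]
1.047 23.5833 [0.6117 0.0433 0.0661] -1.043266599878128 [-0.33 -0.24 -0.03] [ 1.  -1.5  3.5]
end t 23.8833 p [0.6117 0.0433 0.0661] q [0.144 0.99  0.    0.   ] gap 0.0133 gf 33.1 F [ 2.3 -2.9  4.2]
```

The torque shows two clicks, with sign changes at about 0.26 and 0.75. I release, retreat and check.

```bash
python3 - <<'E'
from h import *
move_gripper(.06);pause(.2);state('open')
q=read_tcp_rot();movel([.6115,.0434,.25],q,.12)
move_ptp([.45,-.15,.3],Q(np.pi));pause(.3);state()
a=snap('top','t5.png');b=snap('scene','s5.png')
B=cv2.resize(b[140:260,260:380],None,fx=4,fy=4,interpolation=cv2.INTER_CUBIC);A=cv2.resize(a[140:240,225:303],None,fx=4,fy=4,interpolation=cv2.INTER_CUBIC)
o=np.zeros((480,800,3),np.uint8);o[:,:480]=B;o[:400,485:797]=A
cv2.imwrite('pics/c5.png',o[:,:,::-1])
E
```

```text
open t 24.5917 p [0.6115 0.0434 0.066 ] q [ 0.144  0.99   0.    -0.   ] gap 0.06 gf 0.0 F [-0.   0.1  0.3]
t 27.5833 p [ 0.4505 -0.1494  0.3003] q [-0.001  1.    -0.001 -0.   ] gap 0.0599 gf 0.0 F [ 0.3 -0.5  0.1]
```

View pics/c5.png

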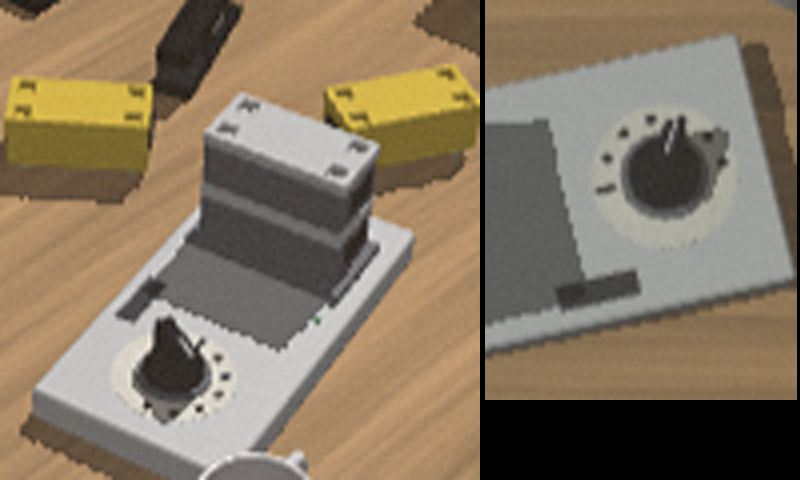

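The pointer covers the fourth dot at (683,120); dots 1–3 and 5–6 are visible. The tub stack is intact.

```bash
python3 -c "from bench import *;print(sign_off())"
```

```text
the job is handed in; nothing more can be done
None
```

The loose tub sits fully home on the docked tub, the dial is clicked in at the fourth dot, and the job is handed in; the hand-in call gave no verdict.

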